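Make up the savoury and the cake kit

ROBOT

A 6-joint arm with a two-finger parallel gripper is mounted at the origin on a cart in front of the work surface, level with it; the furniture and walls round the work are solid. World frame = base frame: x ahead of the robot, y to its left, z up, the work surface at z = 0. Lengths are in m, angles in rad, forces in N, time in s.
With the tool pointing down it reaches from about 0.35 to 0.875 m from the base axis. Payload 4.2 kg.
Tool frame: the origin (TCP) lies on the centre line of the jaws, within the pads' length; the fingertips stand 19 mm ahead of it and the grasp point (between the pads) is the TCP; z points along the fingers, y is the line along which they close (so a half turn about z gives the same grasp; the last joint's range is limited). The gripper opens to 87 mm and grips with 3 to 60 N. Pads are 19 mm wide; open, the fingers measure 117 mm over their backs; the gripper's body (75 mm by 190 mm) begins 51 mm behind the grasp point.
Start: joints at [-1.078, 0.385, 0.008, 0, -1.194, -0.259], TCP at [0.145, -0.608, 0.242] pointing down, gripper open.
Joint ranges: [-3.14, 3.14], [-1.21, 2.06], [-1.07, 1.41], [-3.16, 2.05], [-2.99, -0.16], [-3.1, 3.1]. Speed limits (rad/s): [2.79, 2.79, 3.14, 3.14, 3.14, 3.14].

INTERFACE

Orientations are given as a rotation vector (axis times angle).
In Python, from workcell import bot gives the robot as it stands.
- The arm moves only by the tool step_arm, never from a script. Its argument "targets" is a list of rows, each a list of 7 numbers: the shift along the tool's x, y, z in cm, then the turn, a rotation vector about the tool's x, y, z in rad, then the finger opening in cm, from 0 to 8.7. In form: [[tx, ty, tz, rx, ry, rz, fingers], ...]. A call has 1 to 12 rows; each row shifts and turns the commanded pose from where the row before left it, along the tool's axes as they then stand; what a row does not reach is not made up. A row lasts 1/10 s, in which the tool goes at most 50 mm and 8.59 degrees, less where a joint would pass 70% of its speed; a pose out of reach is approached as far as the arm can. A call is refused whole if a number of a shift passes 5 or a number of a turn 0.15, either way. A call with a gripper value outside its range is refused whole. The fingers move at their own pace and stop on an object; the grip force is fixed at half the most. Time passes only in rows, so rows that do not move let the fingers close. It gives the time, the measured TCP pose, the force, the opening and the grip force at its end, in the units of the state.
- bot.sense(): the state, without advancing time (a new reading comes with each control period).
- bot.capture(name): name is "scene" or "side" or "wrist"; returns a dict with "img" (384x512x3 uint8, blue, green, red), "fx", "fy", "cx", "cy" (pixels), "world_to_cam" (4x4, takes a point from world to camera coordinates). Camera axes: x right, y down, z forward; pixel columns grow to the right and rows downward; lengths in m; the calibration is good to about 2 mm. A picture is of the moment at which its call begins. There is no depth.
- bot.hand_in(): hands the job in; it is judged then, once.
Trained networks look in the newest picture that a camera, given by its name, has taken for a name from the list of things; names that differ only in an ending like _2 or _b are one class to them, and where a whole thing is asked for, a point or a joint stands for the part that bears it (a point fixed in the world has none). Each returns a list of dicts, best first, with "confidence" (0 to 1); they miss things now and then, are a little off and sometimes report something else, mostly with a low value. They report only what shows in the picture. A call takes as long as a camera call.
- bot.find_in(camera, name): "rect" ([left, top, right, bottom] in pixels, round what is visible of it).
- bot.outline_of(camera, name): "mask" (384x512 bool, what is visible of it) and "rect" ([left, top, right, bottom] in pixels, round what is visible of it).
- bot.mark_of(camera, name): "xy" ([column, row] in pixels: a listed point, or the origin of a listed thing).
The state is a dict: "t": time; "qpos": joint angles; "joint_velocities": joint speeds; "joint_efforts": joint torques, N m; "tool_pos": TCP position; "tcp_rot": TCP orientation; "ft_force": force on the tool from outside, world axes, zero at the start; "wrist_torque": the same for the moment, N m; "opening": opening from 0.0 (shut) to 1.0 (fully open); "gripper_force": force on a finger pad.
Only numpy, scipy, OpenCV 4.12 (cv2) and the standard library are available. Lean on these libraries where they do the work, as an engineer would, in place of code of your own. Each camera call takes 0.05 s, during which the arm holds its last target. There are 200 camera calls.

TASK

Make up two kits from the stock along the front of the worktop: on the savoury board (the one with two cork discs and no spigot) the pepper mill on the large disc and a spice jar on the small one; on the cake board the sugar shaker on the larger disc, the other spice jar on the smaller one, and the icing nozzle pushed firmly down onto the tapered steel spigot so that it sits there jammed by friction. Either spice jar may go to either board; every thing ends upright and centred on its disc to within about a centimetre. Knock nothing over and leave the honey pot, the mug and the clip jar at the back alone.

Things in the scene. Friction and masses are not known exactly. Their poses are not given: they have to be found in the camera images.
- pepper_mill: Tall pale grey pepper mill, round, 55 mm across at the widest, 227 mm tall, loose, standing upright. Origin: centre of the underside, z up. Its upper part (150 to 200 mm up) can be gripped from above. Mass 0.3 to 0.6 kg.
- spice_jar_1: Round spice jar with a dark brown screw cap and a paper label, 41 mm across, 105 mm tall, loose, upright. Origin: centre of the underside, z up. About 0.1 kg.
- spice_jar_2: The second round spice jar, same size (41 mm across, 105 mm tall) and dark cap, with a dark blue label. Origin: centre of the underside, z up. Interchangeable with the first.
- sugar_shaker: Round polished steel sugar shaker with a domed, perforated lid, no label; 47 mm across (49 mm at the lid band, 70 to 84 mm up), 98 mm tall, loose, upright. Origin: centre of the underside, z up. About 0.14 kg.
- icing_nozzle: Icing nozzle, 58 mm tall, wide end down: ribbed white collar (26 mm high, 37 mm across at the foot, 30 at its top: grip it here) under a steel cone with a flat 10 mm tip. Tapered bore below: 28 mm wide at the mouth, 22 at its end, 26 deep. Let go over the spigot it slips down and centres itself; pushed on tip or collar with 6 to 15 N it jams. Origin: centre of the underside, z up. 0.03 kg.
- savoury_board: Fixed pale wooden board, 115 mm (its x) by 215 mm (its y), top 14 mm above its origin, with two flush cork discs. Origin: centre of the underside, z up. Large disc (66 mm, for the pepper mill) centred at x 0, y +53 mm; small disc (50 mm, for a spice jar) at x 0, y -53 mm in the board's frame.
- cake_board: Fixed pale wooden board, 155 (its x) by 215 mm (its y), top 14 mm above its origin (centre of underside, z up). In its frame: cork disc of 58 mm (sugar shaker) at x +33, y +55; of 50 mm (spice jar) at x +33, y -55; upright steel spigot at x -35, y 0: 29 mm across at its foot, 22 at its top 26 mm above the board. Nozzle pressed home: its rim is 1 to 4 mm above the board.
- honey_pot: Bystander: turned wooden honey pot, 76 mm across, 82 mm tall, loose, at the back. Origin: centre of the underside. Leave alone.
- mug: Bystander: dark grey mug, 81 mm across plus handle, 88 mm tall, loose, at the back. Origin: underside, mid-way between handle and far side. Leave alone.
- clip_jar: Bystander: storage jar with a wire clip and open lid, about 90 mm across, 117 mm tall, loose, at the back. Origin: centre of the underside. Leave alone.

How it is judged:
By the outcome, as a careful person would: the job done as asked, in the order asked, and still so for the second after the job is handed in, with the robot touching nothing.
It also fails if it takes over 131 s, if anything falls off the work surface, if the arm or the gripper's body presses on something with over 40 N, if the wrist force passes 120 N, or if a joint passes its speed limit or range.

## Working session

There is one attempt and no reset: what is moved stays moved. The work goes in short steps, Python scripts to look and compute and a tool call to move; the robot and the scene stay as the last step left them, time stands still between calls to the robot, and variables do not carry over. Pictures are saved under pics/ and viewed, at most 19 in all, crops included, and the job is handed in when it is done.

Besides the shell and the picture viewer there is one more tool, called after ">>>" in YAML: its name, and indented under it one key for each argument. step_arm: Moves the arm, as the interface text tells. Its arguments: {"type":"object","properties":{"targets":{"type":"array","items":{"type":"array","items":{"type":"number"}}}},"required":["targets"]}

```bash
mkdir -p pics; ls; cat > h.py <<'E'
import numpy as np,cv2
from workcell import bot
from scipy.spatial.transform import Rotation as R
def ray(c,u,v):
    T=np.array(c["world_to_cam"]);d=np.array([(u-c["cx"])/c["fx"],(v-c["cy"])/c["fy"],1.])
    return -T[:3,:3].T@T[:3,3], T[:3,:3].T@d
def at_z(c,u,v,z):
    o,d=ray(c,u,v);return o+d*(z-o[2])/d[2]
def proj(c,p):
    T=np.array(c["world_to_cam"]);q=T[:3,:3]@np.array(p)+T[:3,3]
    return np.array([q[0]/q[2]*c["fx"]+c["cx"],q[1]/q[2]*c["fy"]+c["cy"]])
E
python3 - <<'E'
from h import *
s=bot.sense();print(s["t"],s["tool_pos"],R.from_rotvec(s["tcp_rot"]).as_matrix().round(3))
for n in("scene","side"):
    c=bot.capture(n);cv2.imwrite(f"pics/{n}0.png",c["img"]);print(n,ray(c,c["cx"],c["cy"]))
    for k in "pepper_mill spice_jar_1 sugar_shaker icing_nozzle savoury_board cake_board honey_pot mug clip_jar".split():
        for m in bot.mark_of(n,k)[:3]: print(k,round(m["confidence"],2),np.round(m["xy"],1),at_z(c,*m["xy"],0)[:2].round(3))
E
```

```text
pics
0.0 [ 0.14466716 -0.60746645  0.24047667] [[-0.973 -0.231 -0.001]
 [-0.231  0.973  0.002]
 [ 0.     0.002 -1.   ]]
scene (array([-0.34975792,  0.50422632,  0.72540858]), array([ 0.73837122, -0.41782809, -0.5293653 ]))
pepper_mill 0.94 [325.4 216.6] [ 0.449 -0.158]
spice_jar_1 0.8 [293.7 232.2] [ 0.436 -0.045]
spice_jar_1 0.79 [251.3 246.9] [0.443 0.078]
sugar_shaker 0.7 [212.6 264.9] [0.433 0.19 ]
icing_nozzle 0.67 [212.  186.4] [0.76  0.036]
savoury_board 0.67 [252.6 245.9] [0.444 0.074]
savoury_board 0.66 [203.8 226.7] [0.584 0.144]
savoury_board 0.61 [209.8 263.6] [0.441 0.194]
cake_board 0.75 [291.7 184.1] [ 0.64  -0.176]
honey_pot 0.91 [253.5 174.4] [ 0.755 -0.108]
mug 0.71 [212.2 185.8] [0.763 0.034]
clip_jar 0.7 [178.  196.2] [0.764 0.145]
side (array([ 0.35485991, -0.63022914,  1.15481035]), array([ 0.20756468,  0.46103838, -0.8627633 ]))
pepper_mill 0.69 [214.1 260.4] [ 0.457 -0.158]
spice_jar_1 0.81 [197.2 225. ] [ 0.456 -0.045]
spice_jar_1 0.79 [174.3 190.5] [0.439 0.081]
sugar_shaker 0.67 [154.8 162. ] [0.422 0.195]
icing_nozzle 0.6 [227.8 295.3] [ 0.451 -0.257]
savoury_board 0.83 [218.7 150.9] [0.603 0.15 ]
savoury_board 0.2 [158.2 161.1] [0.432 0.193]
cake_board 0.94 [269.7 231.2] [ 0.621 -0.146]
honey_pot 0.65 [289.7 161.9] [0.771 0.026]
honey_pot 0.55 [313.1 198.2] [ 0.773 -0.108]
mug 0.56 [291.3 159.2] [0.779 0.032]
clip_jar 0.83 [274.9 133.5] [0.778 0.135]
```

```bash
cd pics; python3 -c "
import cv2
for n in('scene','side'):
    i=cv2.imread(n+'0.png')
    i=i[120:330,130:430] if n=='scene' else i[90:350,100:380]
    i=cv2.resize(i,None,fx=2.2,fy=2.2,interpolation=cv2.INTER_CUBIC);cv2.imwrite(n+'0c.png',i)"
```

```text
(no output)
```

View pics/scene0c.png

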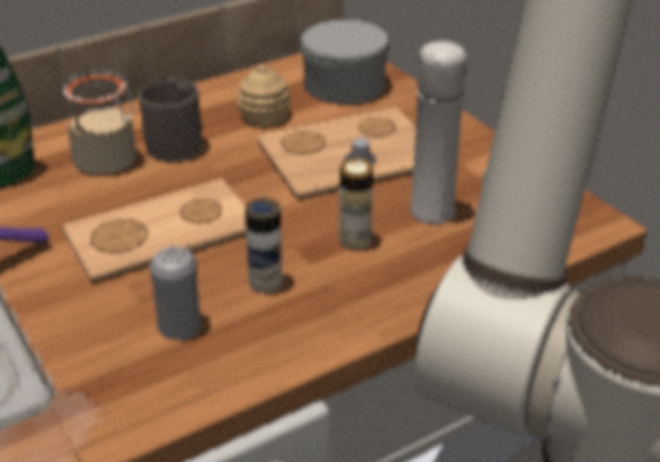

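View pics/side0c.png

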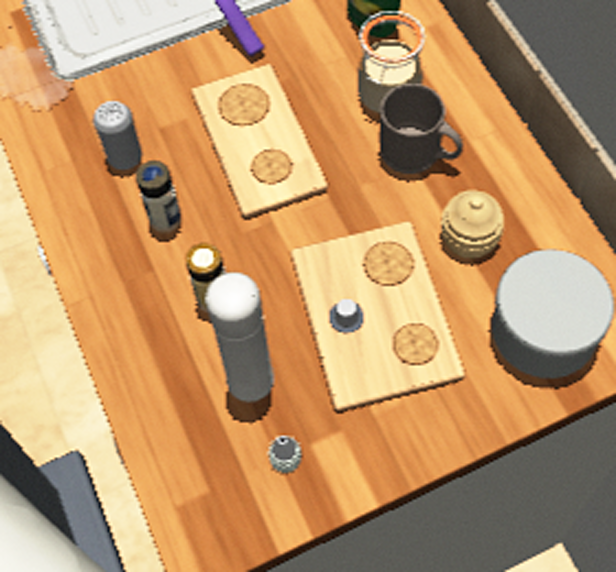

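The scene view shows the shaker, blue-label jar, jar and mill along the front. The side view shows everything, with the nozzle at crop (285,455) and the spigot at crop (346,315). Next I'll fit the boards, discs and object positions.

```bash
cat > meas.py <<'E'
from h import *
from scipy.optimize import minimize
c=bot.capture("side");sc=bot.capture("scene")
def rectfit(cam,n,z=.014):
    m=bot.outline_of("side",n)[0]
    mk=m["mask"].astype(np.uint8)
    cs,_=cv2.findContours(mk,cv2.RETR_EXTERNAL,cv2.CHAIN_APPROX_NONE);k=max(cs,key=cv2.contourArea)[:,0]
    w=np.array([at_z(cam,u,v,z)[:2] for u,v in k],np.float32)
    r=cv2.minAreaRect(w*1000);print(n,round(m["confidence"],2),np.round(r[0],1),np.round(r[1],1),round(r[2],1));print(cv2.boxPoints(r).round(0).tolist())
rectfit(c,"savoury_board");rectfit(c,"cake_board")
# cork: print the hsv of disc vs board; segment
hsv=cv2.cvtColor(c["img"],cv2.COLOR_BGR2HSV)
for (u,v) in [(244,103),(272,166),(389,262),(415,343),(230,140),(370,240)]:
    x,y=int(u/2.2+100),int(v/2.2+90);print((x,y),np.median(hsv[y-2:y+3,x-2:x+3].reshape(-1,3),0),at_z(c,u/2.2+100,v/2.2+90,.014)[:2].round(3))
print("spigot top",at_z(c,345/2.2+100,304/2.2+90,.04)[:2].round(3))
# cylinders: top centre from outlines, triangulate masks by axis: fit x,y by mask IoU of silhouette
P={"pepper_mill":[(.455,-.158,.0275,.227)],"sugar_shaker":[(.428,.193,.0238,.095)],"spice_jar_1":[(.447,-.045,.0205,.105),(.44,.08,.0205,.105)],"icing_nozzle":[(.451,-.257,.0175,.03)]}
a=np.linspace(0,6.28,40)
def sil(cam,x,y,r,h):
    pts=np.array([proj(cam,(x+r*np.cos(t),y+r*np.sin(t),z)) for z in(0,h) for t in a],np.float32)
    im=np.zeros((384*4,512*4),np.uint8);cv2.fillConvexPoly(im,cv2.convexHull((pts*4).astype(np.int32))[:,0],1);return im
for n,l in P.items():
    for cn,cam in(("side",c),("scene",sc)):
        for o in bot.outline_of(cn,n)[:3]:
            if o["confidence"]<.5: continue
            mk=cv2.resize(o["mask"].astype(np.uint8),None,fx=4,fy=4)
            for (x,y,r,h) in l:
                f=lambda p:-np.sum(sil(cam,p[0],p[1],r,h)&mk)/np.sum(sil(cam,p[0],p[1],r,h)|mk)
                s=minimize(f,(x,y),method="Nelder-Mead",options=dict(initial_simplex=[(x-.01,y-.005),(x+.01,y),(x,y+.01)],xatol=3e-4))
                if -s.fun>.5: print(n,cn,round(o["confidence"],2),s.x.round(4),round(-s.fun,2))
E
python3 meas.py
```

```text
savoury_board 0.87 [594.1 138.3] [218.5 114.3] 86.4
[[530.0, 33.0], [644.0, 26.0], [658.0, 244.0], [544.0, 251.0]]
cake_board 0.6 [ 620.6 -152.8] [219.5 156.4] 79.1
[[523.0, -246.0], [677.0, -275.0], [718.0, -60.0], [564.0, -30.0]]
(210, 136) [ 17. 135. 227.] [0.599 0.197]
(223, 165) [ 17. 133. 230.] [0.592 0.089]
(276, 209) [ 17. 135. 229.] [ 0.664 -0.101]
(288, 245) [ 17. 135. 224.] [ 0.643 -0.21 ]
(204, 153) [ 22.  84. 252.] [0.559 0.15 ]
(268, 199) [ 22.  91. 250.] [ 0.657 -0.064]
spigot top [ 0.586 -0.14 ]meas.py:28: RuntimeWarning: overflow encountered in scalar negative
  f=lambda p:-np.sum(sil(cam,p[0],p[1],r,h)&mk)/np.sum(sil(cam,p[0],p[1],r,h)|mk)
```

```bash
sed -i 's/f=lambda p:-np.sum(\(.*\)&mk)\/np.sum/f=lambda p:-1.0*np.sum(\1\&mk)\/np.sum/' meas.py
python3 - <<'E'
s=open('meas.py').read()
a=s.index("# cork");b=s.index("# cylinders")
s=s[:a]+'''hsv=cv2.cvtColor(c["img"],cv2.COLOR_BGR2HSV).astype(int)
m=((abs(hsv[...,0]-17)<3)&(abs(hsv[...,1]-134)<26)&(hsv[...,2]>200)).astype(np.uint8)
for u,v in((210,136),(223,165),(276,209),(288,245)):
    w=np.zeros_like(m);cv2.circle(w,(u,v),18,1,-1)
    n,lab,st,ce=cv2.connectedComponentsWithStats(cv2.morphologyEx(m&w,cv2.MORPH_CLOSE,np.ones((3,3),np.uint8)),connectivity=4)
    i=1+np.argmax(st[1:,4]);k=max(cv2.findContours((lab==i).astype(np.uint8),0,1)[0],key=len)[:,0]
    W=np.array([at_z(c,x,y,.014)[:2] for x,y in k],np.float32)*1000
    print("disc",ce[i].round(1),at_z(c,*ce[i],.014)[:2].round(4),cv2.minAreaRect(W)[1])
'''+s[b:]
open('meas.py','w').write(s)
E
python3 meas.py
```

```text
savoury_board 0.82 [595.9 139. ] [223.3 119.5] 85.4
[[527.0, 33.0], [647.0, 23.0], [664.0, 246.0], [545.0, 255.0]]
cake_board 0.75 [ 620.2 -152.4] [217.9 155.9] 80.1
[[525.0, -246.0], [678.0, -273.0], [716.0, -59.0], [562.0, -32.0]]
disc [210.5 137.1] [0.5976 0.1963] (69.21146392822266, 67.65055847167969)
disc [222.9 165.2] [0.5908 0.0902] (53.25829315185547, 51.32569885253906)
disc [276.1 209.4] [ 0.6622 -0.1013] (57.5274658203125, 64.2300796508789)
disc [288.3 246. ] [ 0.6425 -0.2095] (50.059173583984375, 54.13591766357422)
pepper_mill side 0.68 [ 0.4539 -0.1685] 0.91
pepper_mill scene 0.92 [ 0.447  -0.1599] 0.91
sugar_shaker side 0.76 [0.4295 0.1964] 0.81
sugar_shaker scene 0.75 [0.425  0.1965] 0.89
spice_jar_1 side 0.64 [ 0.4551 -0.0435] 0.61
spice_jar_1 side 0.62 [0.4429 0.081 ] 0.92
spice_jar_1 scene 0.83 [ 0.4502 -0.0479] 0.9
spice_jar_1 scene 0.61 [0.4409 0.0816] 0.88
icing_nozzle side 0.77 [ 0.4523 -0.2675] 0.71
```

>>> step_arm:
  targets:
    - [0,0,-0.5,0,0,-0.1415,8.7]
    - [0,0,-0.5,0,0,-0.1415,8.7]
    - [0,0,-0.5,0,0,-0.1415,8.7]
    - [0,0,-0.5,0,0,-0.1415,8.7]
    - [0,0,-0.5,0,0,-0.1415,8.7]
    - [0,0,-0.5,0,0,-0.1415,8.7]
    - [0,0,-0.5,0,0,-0.1415,8.7]
    - [0,0,-0.5,0,0,-0.1415,8.7]
    - [0,0,-0.5,0,0,-0.1415,8.7]

```text
t: 3.1
tool_pos: [0.1448, -0.6079, 0.2867]
tcp_rot: [-2.156, 2.285, 0.0]
ft_force: [-0.3, 0.1, 0.6]
opening: 1.003
gripper_force: 0.0
```

```bash
cat > go.py <<'E'
import sys
from h import *
# usage: go.py x y z [yaw of tool x, deg]; prints shift in tool axes (cm) and turn about tool z (rad)
s=bot.sense();M=R.from_rotvec(s["tcp_rot"]).as_matrix()
t=np.array([float(a) for a in sys.argv[1:4]])
yaw=np.degrees(np.arctan2(M[1,0],M[0,0]))%360
print("t",round(s["t"],2),"tcp",s["tool_pos"].round(4),"yaw",round(yaw,1),"tilt",(M[:2,2]*57.3).round(2),"q6",round(s["qpos"][5],2),"F",s["ft_force"].round(1),"open",round(s["opening"]*8.7,2),round(s["gripper_force"],1))
print("shift cm",(M.T@(t-s["tool_pos"])*100).round(2))
if len(sys.argv)>4: print("turn",round(-np.radians((float(sys.argv[4])-yaw+180)%360-180),3))
E
python3 go.py .451 -.161 .285
```

```text
t 3.1 tcp [ 0.1448 -0.6079  0.2867] yaw 266.7 tilt [-0.  0.] q6 1.02 F [-0.3  0.1  0.6] open 8.73 0.0
shift cm [-46.38 -27.99   0.17]
```

>>> step_arm:
  targets:
    - [-3.87,-2.33,0,0,0,0,8.7]
    - [-3.87,-2.33,0,0,0,0,8.7]
    - [-3.87,-2.33,0,0,0,0,8.7]
    - [-3.87,-2.33,0,0,0,0,8.7]
    - [-3.87,-2.33,0,0,0,0,8.7]
    - [-3.87,-2.33,0,0,0,0,8.7]
    - [-3.87,-2.33,0,0,0,0,8.7]
    - [-3.87,-2.33,0,0,0,0,8.7]
    - [-3.87,-2.33,0,0,0,0,8.7]
    - [-3.87,-2.33,0,0,0,0,8.7]
    - [-3.87,-2.33,0,0,0,0,8.7]
    - [-3.87,-2.33,0,0,0,0,8.7]

```text
t: 4.3
tool_pos: [0.4541, -0.1605, 0.287]
tcp_rot: [-2.15, 2.29, -0.001]
ft_force: [0.8, -0.9, 0.4]
opening: 1.001
gripper_force: 0.0
```

```bash
python3 go.py .451 -.161 .175; python3 -c "
from h import *
c=bot.capture('wrist');cv2.imwrite('pics/w1.png',c['img']);print(ray(c,c['cx'],c['cy']))
for z in (0,.2,.227): print(proj(c,(.451,-.161,z)))"
```

```text
t 4.3 tcp [ 0.4541 -0.1605  0.287 ] yaw 266.4 tilt [ 0.06 -0.01] q6 -0.06 F [ 0.8 -0.9  0.4] open 8.7 0.0
shift cm [ 0.07  0.31 11.2 ]
(array([ 0.4500397 , -0.23540844,  0.43023844]), array([ 0.01947212,  0.27431054, -0.961444  ]))
[259.07276149 158.14650002]
[261.24033464 202.14472075]
[261.82885454 214.0907207 ]
```

View pics/w1.png

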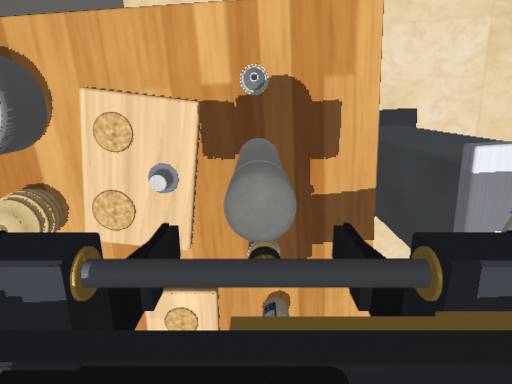

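The wrist view shows the mill centred between the fingers at (260,205), and the nozzle at about (254,80). Descending to grip.

>>> step_arm:
  targets:
    - [0,0.2,2.8,0,0,0,8.7]
    - [0,0.1,2.8,0,0,0,8.7]
    - [0,0,2.8,0,0,0,8.7]
    - [0,0,2.8,0,0,0,8.7]
    - [0,0,0,0,0,0,5]
    - [0,0,0,0,0,0,4]
    - [0,0,0,0,0,0,4]
    - [0,0,0,0,0,0,4]
    - [0,0,0,0,0,0,4]
    - [0,0,0,0,0,0,4]

```text
t: 5.35
tool_pos: [0.4511, -0.1622, 0.1757]
tcp_rot: [-2.149, 2.289, -0.003]
ft_force: [-0.6, 1.2, 3.1]
opening: 0.625
gripper_force: 30.0
```

```bash
python3 go.py .5976 .1963 .250; python3 -c "
from h import *
c=bot.capture('wrist')
for k in ('icing_nozzle',):
  for m in bot.mark_of('wrist',k)[:2]: print(m['confidence'],m['xy'],at_z(c,*m['xy'],0))
  for m in bot.find_in('wrist',k)[:2]: print(m)"
```

```text
t 5.35 tcp [ 0.4511 -0.1622  0.1757] yaw 266.4 tilt [ 0.14 -0.02] q6 -0.06 F [-0.6  1.2  3.1] open 5.43 30.0
shift cm [-36.7  -12.38  -7.41]
0.7 [248.0, 77.0] [ 0.45379283 -0.26157941  0.        ]
{'rect': [227.8, 54.0, 269.4, 94.7], 'confidence': 0.61}
```

>>> step_arm:
  targets:
    - [0,0,-2,0,0,0,4]
    - [0,0,-4,0,0,0,4]
    - [0,-2,-3.5,0,0,0,4]
    - [0,-2.8,-2.5,0,0,0,4]
    - [-3,-2.5,0,0,0,0,4]
    - [-4,-2.5,0,0,0,0,4]
    - [-4,-2.58,0,0,0,0,4]
    - [-4,0,0,0,0,0,4]
    - [-4,0,0,0,0,0,4]
    - [-4.2,0,0,0,0,0,4]
    - [-4.2,0,0,0,0,0,4]
    - [-4.2,0,0,0,0,0,4]

```text
t: 6.7
tool_pos: [0.5928, 0.147, 0.2924]
tcp_rot: [2.147, -2.289, -0.004]
ft_force: [0.7, 0.2, -2.8]
opening: 0.626
gripper_force: 30.0
```

>>> step_arm:
  targets:
    - [-3.1,0,0,0,0,0,4]
    - [-2,0,0,0,0,0,4]
    - [0,0,2,0,0,0,4]
    - [0,0,0,0,0,0,4]

```text
t: 7.1
tool_pos: [0.5949, 0.196, 0.2701]
tcp_rot: [2.144, -2.284, -0.006]
ft_force: [0.0, -0.6, -4.3]
opening: 0.629
gripper_force: 30.0
```

```bash
python3 go.py .5976 .1963 .191
```

```text
t 7.1 tcp [0.5949 0.196  0.2701] yaw 266.4 tilt [-0.52 -0.19] q6 -0.64 F [ 0.  -0.6 -4.3] open 5.48 30.0
shift cm [-0.07 -0.34  7.91]
```

>>> step_arm:
  targets:
    - [0,-0.2,2.5,0,0,0,4]
    - [0,-0.1,2.5,0,0,0,4]
    - [0,0,1.8,0,0,0,4]
    - [0,0,0.6,0,0,0,4]
    - [0,0,0.3,0,0,0,4]
    - [0,0,0,0,0,0,4]

```text
t: 7.7
tool_pos: [0.6006, 0.1959, 0.1983]
tcp_rot: [-2.149, 2.291, -0.001]
ft_force: [0.5, 0.4, -3.1]
opening: 0.623
gripper_force: 30.0
```

```bash
python3 go.py .5976 .1963 .190; python3 -c "
from h import *
c=bot.capture('side');cv2.imwrite('pics/s1.png',cv2.resize(c['img'][60:260,100:360],None,fx=2.3,fy=2.3))
for m in bot.mark_of('side','pepper_mill')[:2]: print(m['confidence'],m['xy'],at_z(c,*m['xy'],0.014))"
```

```text
t 7.7 tcp [0.6006 0.1959 0.1983] yaw 266.3 tilt [0.05 0.01] q6 -0.64 F [ 0.5  0.4 -3.1] open 5.42 30.0
shift cm [-0.02  0.3   0.83]
0.74 [212.7, 133.0] [0.60941595 0.20727003 0.014     ]
```

View pics/s1.png

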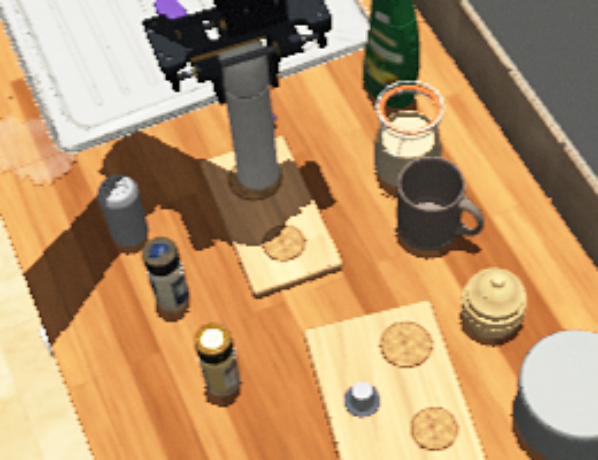

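The mill hangs about 8 mm above the large disc at crop (256,180). I'll correct 3 mm, lower it and release.

>>> step_arm:
  targets:
    - [0,0.2,0.3,0,0,0,4]
    - [0,0,0.2,0,0,0,4]
    - [0,0,0.2,0,0,0,4]
    - [0,0,0.1,0,0,0,4]
    - [0,0,0,0,0,0,4]

```text
t: 8.3
tool_pos: [0.5981, 0.1963, 0.1899]
tcp_rot: [2.15, -2.29, 0.0]
ft_force: [-1.0, 0.1, -1.2]
opening: 0.622
gripper_force: 30.0
```

```bash
python3 go.py .5976 .1963 .190; python3 -c "
from h import *
c=bot.capture('side');cv2.imwrite('pics/s2.png',cv2.resize(c['img'][100:190,150:280],None,fx=5,fy=5))"
```

```text
t 8.3 tcp [0.5981 0.1963 0.1899] yaw 266.4 tilt [-0.   -0.01] q6 -0.64 F [-1.   0.1 -1.2] open 5.42 30.0
shift cm [ 0.    0.05 -0.01]
```

View pics/s2.png

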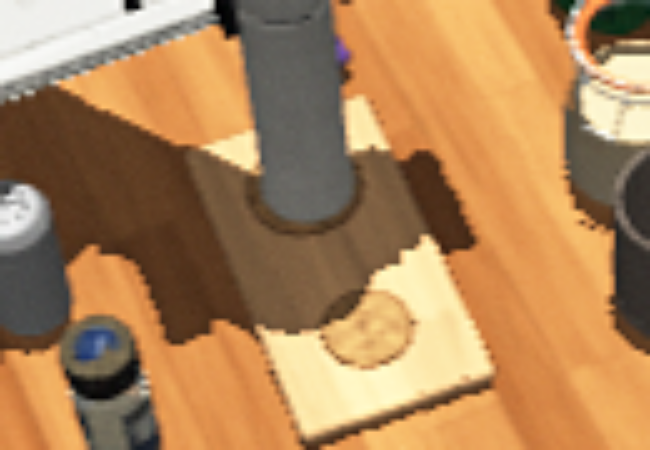

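The mill stands within about 2 mm of centre on its disc. Releasing and moving on.

>>> step_arm:
  targets:
    - [0,0,0,0,0,0,6]
    - [0,0,0,0,0,0,8.7]
    - [0,0,0,0,0,0,8.7]
    - [0,0,0,0,0,0,8.7]
    - [0,0,0,0,0,0,8.7]
    - [0,0,-2,0,0,0,8.7]
    - [0,0,-4,0,0,0,8.7]
    - [0,0,-3,0,0,0,8.7]
    - [0,0,0,0,0,0,8.7]

```text
t: 9.25
tool_pos: [0.6005, 0.197, 0.2855]
tcp_rot: [-2.143, 2.283, -0.006]
ft_force: [-0.2, -0.5, -0.5]
opening: 0.998
gripper_force: 0.0
```

```bash
python3 go.py .442 .081 .17
```

```text
t 9.25 tcp [0.6005 0.197  0.2855] yaw 266.4 tilt [0.6  0.24] q6 -0.64 F [-0.2 -0.5 -0.5] open 8.68 0.0
shift cm [12.63 15.2  11.34]
```

>>> step_arm:
  targets:
    - [2.5,3,0,0,0,0,8.7]
    - [2.5,3,0,0,0,0,8.7]
    - [2.5,3,0,0,0,0,8.7]
    - [2.5,3,0,0,0,0,8.7]
    - [2.6,3.2,0,0,0,0,8.7]
    - [0,0,3.5,0,0,0,8.7]
    - [0,0,3.5,0,0,0,8.7]
    - [0,0,3,0,0,0,8.7]
    - [0,0,0,0,0,0,8.7]

```text
t: 10.15
tool_pos: [0.4355, 0.0787, 0.176]
tcp_rot: [2.143, -2.286, -0.005]
ft_force: [-0.9, -0.3, 0.6]
opening: 0.997
gripper_force: 0.0
```

```bash
cat > wl.py <<'E'
from h import *
import sys
# wl.py camera name z file : marks/rects seen, cropped on request
cam,n,z,f=sys.argv[1:5];c=bot.capture(cam);cv2.imwrite(f"pics/{f}.png",c["img"])
for m in bot.mark_of(cam,n)[:2]: print("mark",round(m["confidence"],2),np.round(m["xy"],1),at_z(c,*m["xy"],float(z))[:2].round(4))
E
python3 wl.py wrist spice_jar_1 0 w2; python3 go.py .442 .081 .075
```

```text
mark 0.91 [251.2 183.6] [0.4406 0.085 ]
mark 0.83 [227.9  49.6] [ 0.4534 -0.0469]
t 10.25 tcp [0.4389 0.0802 0.18  ] yaw 266.4 tilt [ 0.01 -0.04] q6 -0.61 F [ 0.1  0.7 -0.2] open 8.67 0.0
shift cm [-0.11 -0.3  10.5 ]
```

View pics/w2.png

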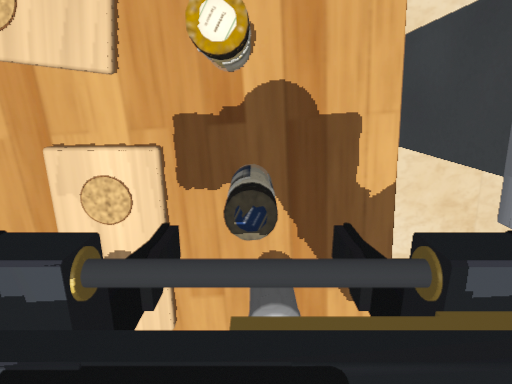

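Jar 2's cap is centred at pixel (251,211), between the fingers. Checking its y from the cap height.

```bash
python3 -c "
from h import *
c=bot.capture('wrist');print(at_z(c,251,211,.105),at_z(c,218,22,.105))"; python3 go.py .441 .083 .076
```

```text
[0.44372131 0.08217039 0.105     ] [ 0.4558622  -0.04534382  0.105     ]
t 10.3 tcp [0.4396 0.0806 0.1808] yaw 266.4 tilt [0.13 0.03] q6 -0.61 F [0.5 0.7 0.7] open 8.66 0.0
shift cm [-0.24 -0.11 10.48]
```

>>> step_arm:
  targets:
    - [-0.2,-0.2,2.5,0,0,0,8.7]
    - [0,0,3,0,0,0,8.7]
    - [0,0,3,0,0,0,8.7]
    - [0,0,1.9,0,0,0,8.7]
    - [0,0,0,0,0,0,6]
    - [0,0,0,0,0,0,3]
    - [0,0,0,0,0,0,3]
    - [0,0,0,0,0,0,3]
    - [0,0,0,0,0,0,3]
    - [0,0,0,0,0,0,3]
    - [0,0,0,0,0,0,3]

```text
t: 11.4
tool_pos: [0.4405, 0.082, 0.0758]
tcp_rot: [-2.15, 2.291, 0.0]
ft_force: [-2.0, -0.3, 2.8]
opening: 0.462
gripper_force: 30.0
```

```bash
python3 go.py .5908 .0902 .16
```

```text
t 11.4 tcp [0.4405 0.082  0.0758] yaw 266.4 tilt [0. 0.] q6 -0.61 F [-2.  -0.3  2.8] open 4.02 30.0
shift cm [ -1.77 -14.95  -8.42]
```

>>> step_arm:
  targets:
    - [0,0,-2,0,0,0,3]
    - [0,0,-3,0,0,0,3]
    - [-0.3,-2.5,0,0,0,0,3]
    - [-0.5,-4,0,0,0,0,3]
    - [-0.5,-4,0,0,0,0,3]
    - [-0.4,-3,0,0,0,0,3]
    - [0,-1.4,0,0,0,0,3]
    - [0,0,2,0,0,0,3]
    - [0,0,0,0,0,0,3]
    - [0,0,0,0,0,0,3]

```text
t: 12.4
tool_pos: [0.5896, 0.0892, 0.1048]
tcp_rot: [2.148, -2.289, -0.001]
ft_force: [-0.5, -0.8, -0.3]
opening: 0.461
gripper_force: 30.0
```

```bash
python3 go.py .5908 .0902 .0895
```

```text
t 12.4 tcp [0.5896 0.0892 0.1048] yaw 266.4 tilt [-0.13 -0.06] q6 -0.48 F [-0.5 -0.8 -0.3] open 4.01 30.0
shift cm [-0.11 -0.12  1.53]
```

>>> step_arm:
  targets:
    - [-0.1,0,0.8,0,0,0,3]
    - [0,0,0.4,0,0,0,3]
    - [0,0,0.2,0,0,0,3]
    - [0,0,0.1,0,0,0,3]
    - [0,0,0,0,0,0,3]
    - [0,0,0,0,0,0,3]

```text
t: 13.0
tool_pos: [0.5906, 0.0906, 0.0908]
tcp_rot: [-2.15, 2.29, -0.0]
ft_force: [0.6, 0.3, -1.4]
opening: 0.461
gripper_force: 30.0
```

```bash
python3 go.py .5908 .0902 .0895;python3 wl.py side spice_jar_1 .014 s3
```

```text
t 13.0 tcp [0.5906 0.0906 0.0908] yaw 266.4 tilt [0.03 0.01] q6 -0.49 F [ 0.6  0.3 -1.4] open 4.01 30.0
shift cm [ 0.04 -0.02  0.13]
mark 0.85 [201.4 224.8] [ 0.4648 -0.0568]
mark 0.56 [223.9 165.2] [0.5935 0.0891]
```

>>> step_arm:
  targets:
    - [0,0,0.1,0,0,0,3]
    - [0,0,0,0,0,0,5]
    - [0,0,0,0,0,0,8.7]
    - [0,0,0,0,0,0,8.7]
    - [0,0,0,0,0,0,8.7]
    - [0,0,0,0,0,0,8.7]
    - [0,0,-2,0,0,0,8.7]
    - [0,0,-4,0,0,0,8.7]
    - [0,0,-3,0,0,0,8.7]
    - [0,3,0,0,0,0,8.7]
    - [0,4,0,0,0,0,8.7]
    - [0,4,0,0,0,0,8.7]

```text
t: 14.3
tool_pos: [0.4795, 0.0974, 0.1795]
tcp_rot: [-2.149, 2.292, 0.0]
ft_force: [0.2, 0.4, 0.4]
opening: 1.002
gripper_force: 0.0
```

>>> step_arm:
  targets:
    - [0,4,0,0,0,0,8.7]
    - [-3,1,0,0,0,0,8.7]
    - [-4,0,0,0,0,0,8.7]
    - [-2.5,0,0,0,0,0,8.7]
    - [0,0,0,0,0,0,8.7]
    - [0,0,0,0,0,0,8.7]

```text
t: 14.9
tool_pos: [0.4365, 0.1957, 0.1794]
tcp_rot: [2.15, -2.289, -0.0]
ft_force: [0.0, 0.5, 0.4]
opening: 0.999
gripper_force: 0.0
```

```bash
python3 wl.py wrist sugar_shaker 0 w3; python3 go.py .428 .196 .065; python3 wl.py side spice_jar_1 .014 s4;python3 wl.py side pepper_mill .014 s4
```

```text
mark 0.72 [266.5 174.8] [0.4261 0.1949]
t 15.0 tcp [0.4365 0.1947 0.1794] yaw 266.3 tilt [-0.04 -0.03] q6 -0.82 F [ 0.3 -0.   0.2] open 8.7 0.0
shift cm [-0.08  0.85 11.44]
mark 0.82 [225.7 164.9] [0.5985 0.0878]
mark 0.69 [198.5 223.6] [ 0.4592 -0.0502]
mark 0.59 [209.6 133.6] [0.6003 0.2092]
```

View pics/w3.png

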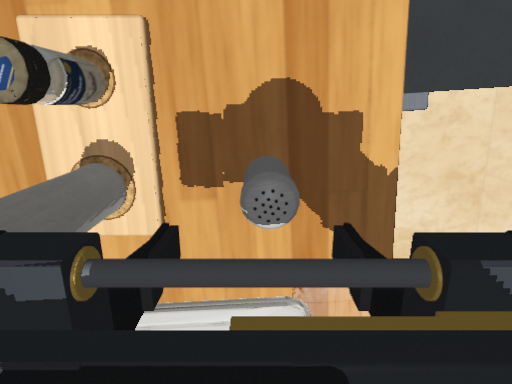

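View pics/s4.png

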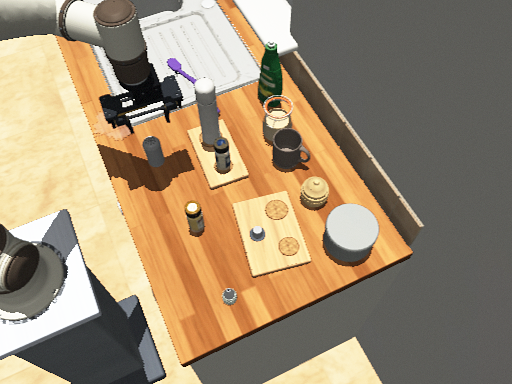

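Mill and jar stand on their savoury discs. The shaker is at wrist pixel (270,201), between the fingers. Descending to grip.

>>> step_arm:
  targets:
    - [0,0.8,2,0,0,0,8.7]
    - [0,0,3.5,0,0,0,8.7]
    - [0,0,3.5,0,0,0,8.7]
    - [0,0,2.5,0,0,0,8.7]
    - [0,0,0.9,0,0,0,8.7]
    - [0,0,0,0,0,0,6]
    - [0,0,0,0,0,0,3]
    - [0,0,0,0,0,0,3]
    - [0,0,0,0,0,0,3]
    - [0,0,0,0,0,0,3]
    - [0,0,0,0,0,0,3]
    - [0,0,0,0,0,0,3]

```text
t: 16.4
tool_pos: [0.4288, 0.1961, 0.056]
tcp_rot: [-2.15, 2.29, 0.0]
ft_force: [-1.5, -0.6, 2.9]
opening: 0.55
gripper_force: 29.9
```

```bash
python3 go.py .6622 -.1013 .2 169.7
```

```text
t 16.4 tcp [0.4288 0.1961 0.056 ] yaw 266.4 tilt [0.01 0.01] q6 -0.84 F [-1.5 -0.6  2.9] open 4.79 29.9
shift cm [ 28.2  -25.18 -14.41]
turn 1.687
```

>>> step_arm:
  targets:
    - [0,0,-1.2,0,0,0,3]
    - [0,0,-1.2,0,0,0.14,3]
    - [0,0,-1.2,0,0,0.14,3]
    - [0,0,-1.2,0,0,0.14,3]
    - [0,0,-1.2,0,0,0.14,3]
    - [0,0,-1.2,0,0,0.14,3]
    - [0,0,-1.2,0,0,0.14,3]
    - [0,0,-1.2,0,0,0.14,3]
    - [0,0,-1.2,0,0,0.14,3]
    - [0,0,-1.2,0,0,0.14,3]
    - [0,0,-1.2,0,0,0.14,3]
    - [0,0,-1.2,0,0,0.14,3]

```text
t: 17.6
tool_pos: [0.4285, 0.1958, 0.1997]
tcp_rot: [-0.061, -3.14, 0.0]
ft_force: [-0.4, -0.8, 0.1]
opening: 0.552
gripper_force: 29.8
```

>>> step_arm:
  targets:
    - [0,0,0,0,0,0.14,3]
    - [0,0,0,0,0,0,3]

```text
t: 17.8
tool_pos: [0.4286, 0.196, 0.1996]
tcp_rot: [-0.271, -3.13, -0.001]
ft_force: [0.7, 1.2, -0.8]
opening: 0.549
gripper_force: 29.8
```

```bash
python3 go.py .6622 -.1013 .2 169.7
```

```text
t 17.8 tcp [0.4286 0.196  0.1996] yaw 170.1 tilt [-0.    0.02] q6 -2.52 F [ 0.7  1.2 -0.8] open 4.78 29.8
shift cm [-28.12 -25.27  -0.05]
turn 0.007
```

>>> step_arm:
  targets:
    - [0,-3,0,0,0,0,3]
    - [0,-4,0,0,0,0,3]
    - [0,-4,0,0,0,0,3]
    - [-2,-3,0,0,0,0,3]
    - [-3.5,-2.5,0,0,0,0,3]
    - [-3.5,-2.5,0,0,0,0,3]
    - [-3.5,-2.5,0,0,0,0,3]
    - [-3.5,-2,0,0,0,0,3]
    - [-3.5,-1.7,0,0,0,0,3]
    - [-3.5,0,0,0,0,0,3]
    - [-3.1,0,0,0,0,0,3]
    - [-2,0,0,0,0,0,3]

```text
t: 19.0
tool_pos: [0.6637, -0.1013, 0.1977]
tcp_rot: [-0.267, -3.128, 0.0]
ft_force: [-0.6, 0.2, -1.7]
opening: 0.554
gripper_force: 29.8
```

>>> step_arm:
  targets:
    - [0,0,3,0,0,0,3]
    - [0,0,4,0,0,0,3]
    - [0,0,3,0,0,0,3]
    - [0,0,0,0,0,0,3]
    - [0,0,0,0,0,0,3]

```text
t: 19.5
tool_pos: [0.6624, -0.1007, 0.0993]
tcp_rot: [-0.267, -3.129, 0.002]
ft_force: [0.8, -0.2, 0.8]
opening: 0.55
gripper_force: 29.8
```

```bash
python3 go.py .6622 -.1013 .07 169.7
```

```text
t 19.5 tcp [ 0.6624 -0.1007  0.0993] yaw 170.2 tilt [-0.07 -0.05] q6 -1.83 F [ 0.8 -0.2  0.8] open 4.79 29.8
shift cm [ 0.01 -0.06  2.93]
turn 0.009
```

>>> step_arm:
  targets:
    - [0,0,1.5,0,0,0,3]
    - [0,0,0.7,0,0,0,3]
    - [0,0,0.4,0,0,0,3]
    - [0,0,0.2,0,0,0,3]
    - [0,0,0,0,0,0,3]
    - [0,0,0,0,0,0,3]

```text
t: 20.1
tool_pos: [0.6626, -0.1005, 0.072]
tcp_rot: [0.271, 3.129, -0.0]
ft_force: [-0.8, 0.3, -0.6]
opening: 0.548
gripper_force: 29.8
```

```bash
python3 go.py .6622 -.1013 .07 169.7; python3 wl.py side sugar_shaker .014 s5
```

```text
t 20.1 tcp [ 0.6626 -0.1005  0.072 ] yaw 170.1 tilt [ 0.05 -0.  ] q6 -1.83 F [-0.8  0.3 -0.6] open 4.77 29.8
shift cm [ 0.03 -0.08  0.2 ]
turn 0.007
mark 0.35 [277.6 208.1] [ 0.6677 -0.0994]
```

>>> step_arm:
  targets:
    - [0,0,0.2,0,0,0,3]
    - [0,0,0,0,0,0,5]
    - [0,0,0,0,0,0,8.7]
    - [0,0,0,0,0,0,8.7]
    - [0,0,0,0,0,0,8.7]
    - [0,0,0,0,0,0,8.7]
    - [0,0,-2,0,0,0,8.7]
    - [0,0,-4,0,0,0,8.7]
    - [0,0,-3.5,0,0,0,8.7]
    - [0,0,-1.5,0,0,0,8.7]
    - [3,0,0,0,0,0,8.7]
    - [4,0.5,0,0,0,0,8.7]

```text
t: 21.4
tool_pos: [0.5946, -0.0838, 0.1797]
tcp_rot: [0.273, 3.128, 0.0]
ft_force: [-0.2, 0.8, -0.8]
opening: 1.001
gripper_force: 0.0
```

>>> step_arm:
  targets:
    - [4,0.5,0,0,0,0,8.7]
    - [4,0.5,0,0,0,0,8.7]
    - [4,0,0,0,0,0,8.7]
    - [2.6,0,0,0,0,0,8.7]
    - [0,0,0,0,0,0,8.7]
    - [0,0,0,0,0,0,8.7]

```text
t: 22.0
tool_pos: [0.4524, -0.0485, 0.1803]
tcp_rot: [0.269, 3.128, 0.001]
ft_force: [0.8, 0.1, 0.3]
opening: 1.0
gripper_force: 0.0
```

```bash
python3 go.py .452 -.047 .076; python3 wl.py wrist spice_jar_1 0 w4; python3 wl.py side sugar_shaker .014 s6; python3 wl.py scene spice_jar_1 0 c6;python3 wl.py scene sugar_shaker 0.014 c6
```

```text
t 22.0 tcp [ 0.4524 -0.0485  0.1803] yaw 170.2 tilt [0.12 0.01] q6 -2.0 F [0.8 0.1 0.3] open 8.7 0.0
shift cm [ 0.08  0.13 10.43]
mark 0.9 [255.1 175.6] [ 0.453  -0.0489]
mark 0.76 [275.5 210.5] [ 0.6593 -0.1035]
mark 0.89 [294.3 234.8] [ 0.4264 -0.0403]
mark 0.74 [221.8 214.5] [0.6093 0.0774]
mark 0.67 [266.1 179.4] [ 0.686 -0.113]
```

View pics/w4.png

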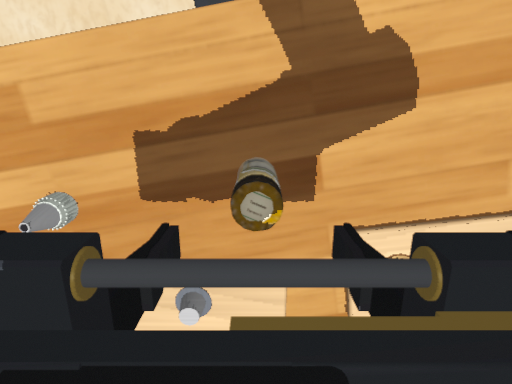

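The jar's cap is at (257,205), centred between the fingers. Gripping it.

>>> step_arm:
  targets:
    - [0.1,0.1,2.5,0,0,0,8.7]
    - [0,0,3,0,0,0,8.7]
    - [0,0,3,0,0,0,8.7]
    - [0,0,1.9,0,0,0,8.7]
    - [0,0,0,0,0,0,6]
    - [0,0,0,0,0,0,3]
    - [0,0,0,0,0,0,3]
    - [0,0,0,0,0,0,3]
    - [0,0,0,0,0,0,3]
    - [0,0,0,0,0,0,3]
    - [0,0,0,0,0,0,3]

```text
t: 23.5
tool_pos: [0.4514, -0.0475, 0.0759]
tcp_rot: [0.271, 3.129, 0.0]
ft_force: [-0.3, -0.5, 1.8]
opening: 0.462
gripper_force: 30.0
```

```bash
python3 go.py .6425 -.2095 .09
```

```text
t 23.5 tcp [ 0.4514 -0.0475  0.0759] yaw 170.1 tilt [0.04 0.01] q6 -2.0 F [-0.3 -0.5  1.8] open 4.02 30.0
shift cm [-21.61 -12.68  -1.4 ]
```

>>> step_arm:
  targets:
    - [0,0,-2,0,0,0,3]
    - [0,0,-3,0,0,0,3]
    - [-1,-1.7,-2,0,0,0,3]
    - [-2.5,-3,0,0,0,0,3]
    - [-3,-3,0,0,0,0,3]
    - [-3,-3,0,0,0,0,3]
    - [-4,-2,0,0,0,0,3]
    - [-4,0,0,0,0,0,3]
    - [-2.6,0,0,0,0,0,3]
    - [-1.5,0,0,0,0,0,3]
    - [0,0,2,0,0,0,3]
    - [0,0,2,0,0,0,3]

```text
t: 24.7
tool_pos: [0.6426, -0.2097, 0.1045]
tcp_rot: [-0.272, -3.13, -0.001]
ft_force: [-0.6, -0.0, -1.6]
opening: 0.463
gripper_force: 30.0
```

>>> step_arm:
  targets:
    - [0,0,0,0,0,0,3]
    - [0,0,0,0,0,0,3]

```text
t: 24.9
tool_pos: [0.642, -0.2098, 0.1052]
tcp_rot: [-0.271, -3.128, 0.001]
ft_force: [-0.1, 0.2, -1.1]
opening: 0.461
gripper_force: 30.0
```

```bash
python3 go.py .6425 -.2095 .09
```

```text
t 24.9 tcp [ 0.642  -0.2098  0.1052] yaw 170.1 tilt [-0.09 -0.01] q6 -1.67 F [-0.1  0.2 -1.1] open 4.01 30.0
shift cm [-0.05  0.04  1.52]
```

>>> step_arm:
  targets:
    - [0,0,0.8,0,0,0,3]
    - [0,0,0.4,0,0,0,3]
    - [0,0,0.2,0,0,0,3]
    - [0,0,0.15,0,0,0,3]
    - [0,0,0,0,0,0,3]
    - [0,0,0,0,0,0,3]
    - [0,0,0,0,0,0,5]
    - [0,0,0,0,0,0,8.7]
    - [0,0,0,0,0,0,8.7]
    - [0,0,0,0,0,0,8.7]
    - [0,0,0,0,0,0,8.7]

```text
t: 26.0
tool_pos: [0.6423, -0.2097, 0.0901]
tcp_rot: [0.271, 3.13, -0.0]
ft_force: [0.1, 0.2, -0.0]
opening: 0.833
gripper_force: 0.0
```

>>> step_arm:
  targets:
    - [0,0,-2,0,0,0,8.7]
    - [0,0,-4,0,0,0,8.7]
    - [0,0,-3,0,0,0,8.7]
    - [3,-1,0,0,0,0,8.7]
    - [4,-2,0,0,0,0,8.7]
    - [4,-2,0,0,0,0,8.7]
    - [4,-2,0,0,0,0,8.7]
    - [2.8,-1.4,0,0,0,0,8.7]
    - [0,0,3,0,0,0,8.7]
    - [0,0,2,0,0,0,8.7]
    - [0,0,0,0,0,0,8.7]
    - [0,0,0,0,0,0,8.7]

```text
t: 27.2
tool_pos: [0.4529, -0.2621, 0.1305]
tcp_rot: [0.27, 3.13, -0.001]
ft_force: [0.7, -0.2, 1.3]
opening: 1.0
gripper_force: 0.0
```

```bash
python3 go.py .452 -.262 .025; python3 wl.py wrist icing_nozzle 0 w5; python3 wl.py side spice_jar_1 .014 s7; python3 wl.py side icing_nozzle 0 s7;python3 -c "
import cv2;i=cv2.imread('pics/s7.png');cv2.imwrite('pics/s7c.png',cv2.resize(i[120:320,170:370],None,fx=3,fy=3))"
```

```text
t 27.2 tcp [ 0.4529 -0.2621  0.1305] yaw 170.1 tilt [ 0.01 -0.03] q6 -1.53 F [ 0.7 -0.2  1.3] open 8.7 0.0
shift cm [ 0.09 -0.   10.55]
mark 0.61 [253.  189.1] [ 0.454  -0.2645]
mark 0.7 [290.3 243.3] [ 0.6506 -0.2051]
mark 0.52 [221.8 166.4] [0.5865 0.0879]
```

View pics/w5.png

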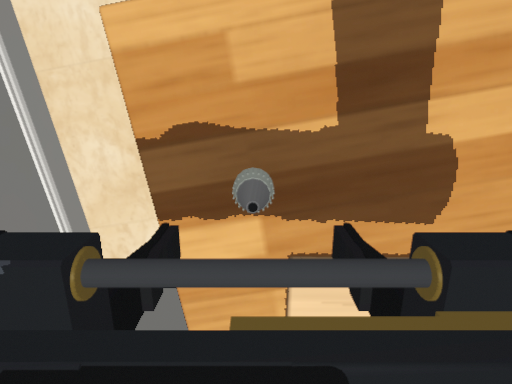

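View pics/s7c.png

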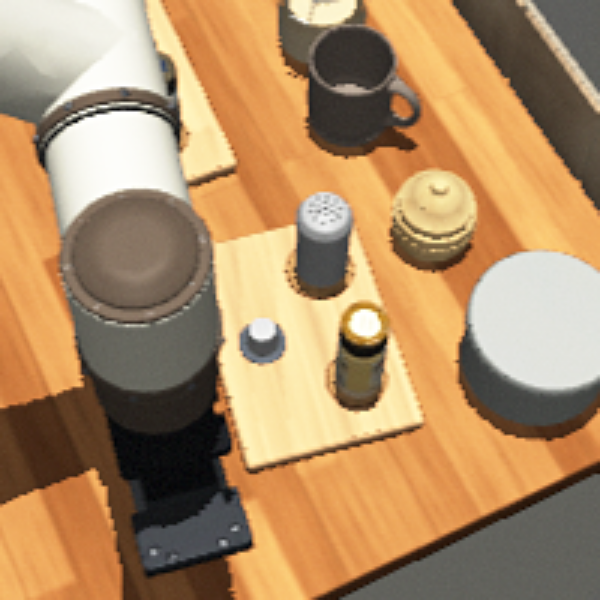

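Shaker and jar are both on their discs. The nozzle tip is at wrist pixel (253,207) and the spigot top at side pixel about (257.7,229.5). I'll locate both more precisely.

```bash
python3 -c "
from h import *
c=bot.capture('wrist');print('tip',at_z(c,253,207,.058),'collar rim',at_z(c,253,190,.005))
s=bot.capture('side');print('spig',at_z(s,257.7,229.3,.04),proj(s,(.5854,-.1432,.04)),proj(s,(.5854,-.1432,.014)))
g=s['img'][195:265,225:295];hsv=cv2.cvtColor(g,cv2.COLOR_BGR2HSV);m=(hsv[...,1]<60).astype(np.uint8)
n,l,st,ce=cv2.connectedComponentsWithStats(m)
for i in range(1,n):
  if st[i,4]>20: print(st[i],ce[i]+[225,195])
"; python3 go.py .452 -.262 .025
```

```text
tip [ 0.45200142 -0.26342672  0.058     ] collar rim [ 0.45390294 -0.26421948  0.005     ]
spig [ 0.58702009 -0.14420799  0.04      ] [256.95669735 229.22757931] [256.98770123 233.5950971 ]
[ 44   0  18  21 324] [276.91666667 203.98148148]
[  0  11  20  59 598] [233.76421405 237.09698997]
[62 28  8  9 63] [290.73015873 227.19047619]
[ 25  31  15  15 181] [256.99447514 233.3480663 ]
t 27.6 tcp [ 0.4528 -0.2618  0.1305] yaw 170.1 tilt [ 0.05 -0.01] q6 -1.53 F [ 0.1 -0.6 -0.6] open 8.71 0.0
shift cm [ 0.08 -0.03 10.55]
```

>>> step_arm:
  targets:
    - [0,-0.2,2.5,0,0,0,8.7]
    - [0,0,3,0,0,0,8.7]
    - [0,0,3,0,0,0,8.7]
    - [0,0,1.5,0,0,0,8.7]
    - [0,0,0.5,0,0,0,8.7]
    - [0,0,0,0,0,0,6]
    - [0,0,0,0,0,0,3]
    - [0,0,0,0,0,0,2]
    - [0,0,0,0,0,0,2]
    - [0,0,0,0,0,0,2]
    - [0,0,0,0,0,0,2]
    - [0,0,0,0,0,0,2]

```text
t: 28.8
tool_pos: [0.4522, -0.2639, 0.0252]
tcp_rot: [0.271, 3.13, -0.0]
ft_force: [-0.7, 0.3, 0.2]
opening: 0.447
gripper_force: 0.0
```

>>> step_arm:
  targets:
    - [0,0,0,0,0,0,2]
    - [0,0,-1,0,0,0,2]
    - [0,0,-2.5,0,0,0,2]
    - [0,0,-2.5,0,0,0,2]
    - [0,0,0,0,0,0,2]
    - [0,0,0,0,0,0,2]

```text
t: 29.4
tool_pos: [0.4523, -0.2638, 0.0859]
tcp_rot: [0.271, 3.128, 0.0]
ft_force: [-0.6, 0.4, -0.2]
opening: 0.376
gripper_force: 29.7
```

```bash
python3 go.py .586 -.1435 .085 169.7; python3 wl.py wrist icing_nozzle 0.06 w6
```

```text
t 29.4 tcp [ 0.4523 -0.2638  0.0859] yaw 170.1 tilt [ 0.1  -0.01] q6 -1.53 F [-0.6  0.4 -0.2] open 3.27 29.7
shift cm [-11.1   14.15   0.11]
turn 0.007
mark 0.84 [252.8 235.2] [ 0.4528 -0.2653]
```

View pics/w6.png

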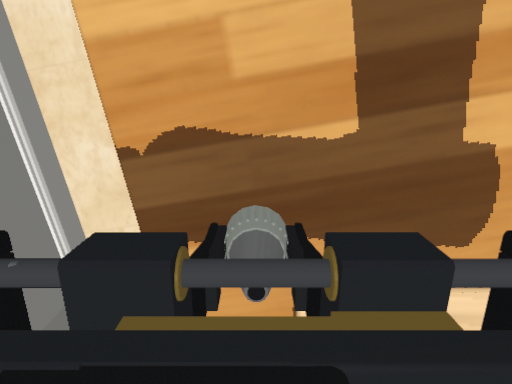

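The nozzle is held upright between the fingers: collar at (256,240), tip at (256,291). Moving it over the spigot.

>>> step_arm:
  targets:
    - [0,2,-1,0,0,0,2]
    - [-1,3,0,0,0,0,2]
    - [-2,3,0,0,0,0,2]
    - [-2.5,3,0,0,0,0,2]
    - [-2.5,2,0,0,0,0,2]
    - [-2,1.15,0,0,0,0,2]
    - [-1.1,0,0,0,0,0,2]
    - [0,0,0,0,0,0,2]
    - [0,0,0,0,0,0,2]

```text
t: 30.4
tool_pos: [0.5844, -0.144, 0.094]
tcp_rot: [-0.273, -3.127, -0.0]
ft_force: [0.5, -0.1, -0.5]
opening: 0.379
gripper_force: 29.7
```

```bash
python3 go.py .586 -.1435 .085 169.7; python3 -c "
from h import *
for n,(u,v) in(('side',(257,225)),('scene',(283,178))):
  c=bot.capture(n);i=c['img'][v-30:v+30,u-40:u+40];cv2.imwrite('pics/n_'+n+'.png',i);print(proj(c,(.586,-.1435,.04)),u-40,v-30)
a,b=[cv2.resize(cv2.imread('pics/n_'+n+'.png'),None,fx=5,fy=5,interpolation=2) for n in('side','scene')]
import numpy as np;cv2.imwrite('pics/n1.png',np.hstack([a,b]))"
```

```text
t 30.4 tcp [ 0.5844 -0.144   0.094 ] yaw 170.0 tilt [-0.16  0.02] q6 -1.77 F [ 0.5 -0.1 -0.5] open 3.3 29.7
shift cm [-0.16  0.08  0.9 ]
turn 0.006
[257.21949863 229.23102894] 217 195
[292.98692201 183.55664803] 243 148
```

View pics/n1.png

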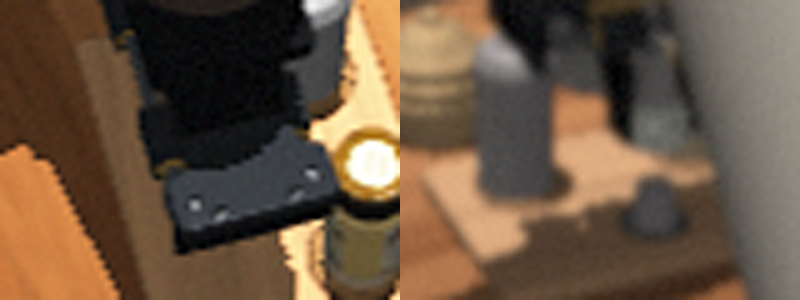

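The scene view shows the nozzle right above the spigot, at columns 295 and 294. Lowering it in small steps.

>>> step_arm:
  targets:
    - [-0.15,0.1,0.8,0,0,0,2]
    - [0,0,0.8,0,0,0,2]
    - [0,0,0.6,0,0,0,2]
    - [0,0,0.4,0,0,0,2]
    - [0,0,0.3,0,0,0,2]
    - [0,0,0,0,0,0,2]
    - [0,0,0,0,0,0,2]

```text
t: 31.2
tool_pos: [0.5876, -0.1428, 0.0661]
tcp_rot: [0.271, 3.13, -0.0]
ft_force: [0.8, 0.2, -0.7]
opening: 0.375
gripper_force: 29.7
```

```bash
python3 go.py .586 -.1435 .055 169.7
```

```text
t 31.2 tcp [ 0.5876 -0.1428  0.0661] yaw 170.1 tilt [ 0.01 -0.01] q6 -1.77 F [ 0.8  0.2 -0.7] open 3.27 29.7
shift cm [ 0.14 -0.1   1.11]
turn 0.007
```

>>> step_arm:
  targets:
    - [0.1,-0.1,0.2,0,0,0,2]
    - [0,0,0.2,0,0,0,2]
    - [0,0,0.2,0,0,0,2]
    - [0,0,0.2,0,0,0,2]
    - [0,0,0.2,0,0,0,2]
    - [0,0,0,0,0,0,2]

```text
t: 31.8
tool_pos: [0.586, -0.1436, 0.0556]
tcp_rot: [-0.271, -3.129, 0.0]
ft_force: [-0.9, -1.0, -0.7]
opening: 0.376
gripper_force: 29.7
```

```bash
python3 go.py .586 -.1435 .05 169.7;  python3 -c "
from h import *
c=bot.capture('scene');cv2.imwrite('pics/n2.png',cv2.resize(c['img'][140:200,250:320],None,fx=7,fy=7,interpolation=2))
for z in(.014,.03,.04): print(proj(c,(.586,-.1435,z))-[250,140])"
```

```text
t 31.8 tcp [ 0.586  -0.1436  0.0556] yaw 170.1 tilt [-0.04  0.  ] q6 -1.77 F [-0.9 -1.  -0.7] open 3.27 29.7
shift cm [0.   0.01 0.56]
turn 0.007
[42.83803899 51.18989799]
[42.92929456 46.5112141 ]
[42.98692201 43.55664803]
```

View pics/n2.png

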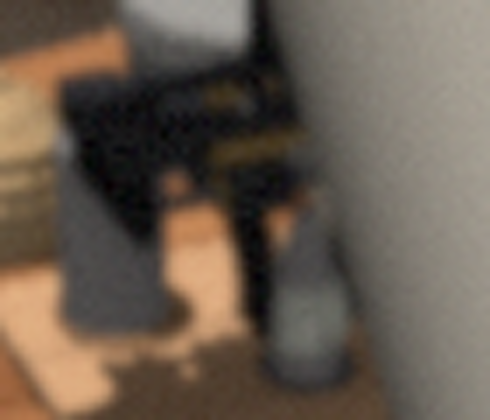

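The nozzle already encloses the spigot top with no side force. Releasing it so it slips down.

>>> step_arm:
  targets:
    - [0,0,0.2,0,0,0,2]
    - [0,0,0,0,0,0,2]
    - [0,0,0,0,0,0,4.5]
    - [0,0,0,0,0,0,6]
    - [0,0,0,0,0,0,6]
    - [0,0,0,0,0,0,6]
    - [0,0,0,0,0,0,6]
    - [0,0,-2,0,0,0,6]
    - [0,0,-3,0,0,0,6]
    - [0,0,-1.5,0,0,0,6]
    - [0,0,0,0,0,0,0]
    - [0,0,0,0,0,0,0]

```text
t: 33.05
tool_pos: [0.5859, -0.1434, 0.1188]
tcp_rot: [-0.271, -3.13, -0.001]
ft_force: [0.2, -0.5, -0.7]
opening: 0.584
gripper_force: 0.0
```

```bash
python3 go.py .586 -.1435 .095 169.7; python3 wl.py wrist icing_nozzle 0.016 w7; python3 -c "
from h import *
c=bot.capture('scene');a=cv2.resize(c['img'][150:200,250:320],None,fx=5.5,fy=5.5,interpolation=2)
w=cv2.resize(cv2.imread('pics/w7.png')[130:384,100:420],None,fx=1.2,fy=1.2)[:275]
cv2.imwrite('pics/n3.png',np.hstack([a[:275],w]))
d=bot.capture('wrist')
for z in (.014,.04,.073): print(proj(d,(.586,-.1435,z)))"
```

```text
t 33.05 tcp [ 0.5859 -0.1434  0.1188] yaw 170.1 tilt [-0.01  0.03] q6 -1.77 F [ 0.2 -0.5 -0.7] open 5.08 0.0
shift cm [-0.01 -0.01  2.38]
turn 0.007
mark 0.59 [256.7 195.5] [ 0.5854 -0.1422]
[255.53853887 196.93840266]
[255.51429268 206.96437799]
[255.47484215 223.27746026]
```

View pics/n3.png

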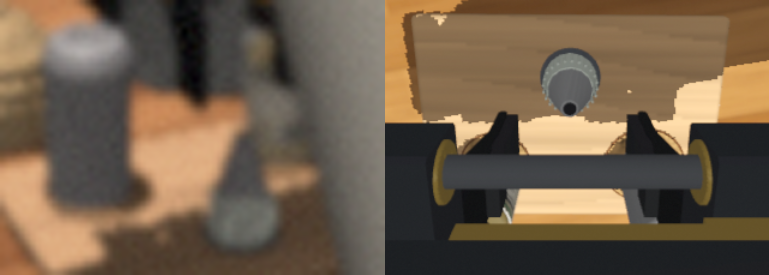

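The nozzle sits upright on the spigot. I'll close the fingers and press on its tip.

>>> step_arm:
  targets:
    - [0,0,0,0,0,0,0]
    - [0,0,0,0,0,0,0]
    - [0,0,0,0,0,0,0]
    - [0,0,0,0,0,0,0]
    - [0,0,0,0,0,0,0]
    - [0,0,1,0,0,0,0]
    - [0,0,0.7,0,0,0,0]
    - [0,0,0.3,0,0,0,0]
    - [0,0,0,0,0,0,0]
    - [0,0,0,0,0,0,0]

```text
t: 34.25
tool_pos: [0.5863, -0.1436, 0.0989]
tcp_rot: [-0.271, -3.13, 0.0]
ft_force: [-0.2, -0.3, -0.9]
opening: 0.004
gripper_force: 0.0
```

>>> step_arm:
  targets:
    - [0,0,0.1,0,0,0,0]
    - [0,0,0.1,0,0,0,0]
    - [0,0,0,0,0,0,0]

```text
t: 34.55
tool_pos: [0.5863, -0.1436, 0.0971]
tcp_rot: [0.271, 3.13, 0.0]
ft_force: [-0.0, 0.0, 0.6]
opening: 0.008
gripper_force: 0.0
```

>>> step_arm:
  targets:
    - [0,0,0.1,0,0,0,0]
    - [0,0,0,0,0,0,0]
    - [0,0,0,0,0,0,0]

```text
t: 34.85
tool_pos: [0.5863, -0.1436, 0.0961]
tcp_rot: [-0.271, -3.13, 0.0]
ft_force: [0.3, 0.0, -0.4]
opening: 0.009
gripper_force: 0.0
```

>>> step_arm:
  targets:
    - [0,0,0.05,0,0,0,0]
    - [0,0,0,0,0,0,0]

```text
t: 35.05
tool_pos: [0.5862, -0.1436, 0.0955]
tcp_rot: [-0.271, -3.13, -0.0]
ft_force: [0.1, 0.5, 0.5]
opening: 0.003
gripper_force: 0.0
```

>>> step_arm:
  targets:
    - [0,0,0.05,0,0,0,0]
    - [0,0,0,0,0,0,0]

```text
t: 35.25
tool_pos: [0.5863, -0.1436, 0.095]
tcp_rot: [-0.271, -3.13, -0.0]
ft_force: [0.4, 0.7, 0.2]
opening: 0.004
gripper_force: 0.0
```

>>> step_arm:
  targets:
    - [0,0,0.05,0,0,0,0]
    - [0,0,0,0,0,0,0]

```text
t: 35.45
tool_pos: [0.5862, -0.1436, 0.0945]
tcp_rot: [-0.271, -3.13, 0.0]
ft_force: [-0.5, 0.2, 0.4]
opening: 0.007
gripper_force: 0.0
```

>>> step_arm:
  targets:
    - [0,0,0.05,0,0,0,0]
    - [0,0,0,0,0,0,0]

```text
t: 35.65
tool_pos: [0.5862, -0.1436, 0.094]
tcp_rot: [-0.271, -3.13, 0.0]
ft_force: [0.2, 0.3, -0.0]
opening: 0.004
gripper_force: 0.0
```

>>> step_arm:
  targets:
    - [0,0,0.05,0,0,0,0]
    - [0,0,0,0,0,0,0]

```text
t: 35.85
tool_pos: [0.5863, -0.1436, 0.0936]
tcp_rot: [0.271, 3.13, 0.0]
ft_force: [-0.3, -0.2, 0.2]
opening: 0.009
gripper_force: 0.1
```

>>> step_arm:
  targets:
    - [0,0,0.05,0,0,0,0]
    - [0,0,0,0,0,0,0]

```text
t: 36.05
tool_pos: [0.5865, -0.1436, 0.0935]
tcp_rot: [0.27, 3.129, -0.0]
ft_force: [-0.5, -0.7, 2.7]
opening: 0.005
gripper_force: 1.2
```

>>> step_arm:
  targets:
    - [0,0,0.05,0,0,0,0]
    - [0,0,0,0,0,0,0]

```text
t: 36.25
tool_pos: [0.5866, -0.1437, 0.0934]
tcp_rot: [0.27, 3.129, -0.0]
ft_force: [-0.8, 0.5, 4.3]
opening: 0.003
gripper_force: 2.5
```

>>> step_arm:
  targets:
    - [0,0,0.05,0,0,0,0]
    - [0,0,0,0,0,0,0]

```text
t: 36.45
tool_pos: [0.5867, -0.1437, 0.0933]
tcp_rot: [0.27, 3.129, -0.001]
ft_force: [-2.9, 0.8, 7.4]
opening: 0.0
gripper_force: 3.5
```

```bash
python3 go.py .586 -.1435 .095; python3 -c "
from h import *
c=bot.capture('scene');cv2.imwrite('pics/n4.png',cv2.resize(c['img'][145:200,260:320],None,fx=8,fy=8,interpolation=2))
for z in(.014,.018,.072,.076): print(proj(c,(.586,-.1435,z))-[260,145])"
```

```text
t 36.45 tcp [ 0.5867 -0.1437  0.0933] yaw 170.1 tilt [ 0.07 -0.03] q6 -1.77 F [-2.9  0.8  7.4] open 0.0 3.5
shift cm [ 0.07  0.01 -0.17]
[32.83803899 46.18989799]
[32.86074441 45.02578832]
[33.17446568 28.9412619 ]
[33.19825089 27.72179142]
```

View pics/n4.png

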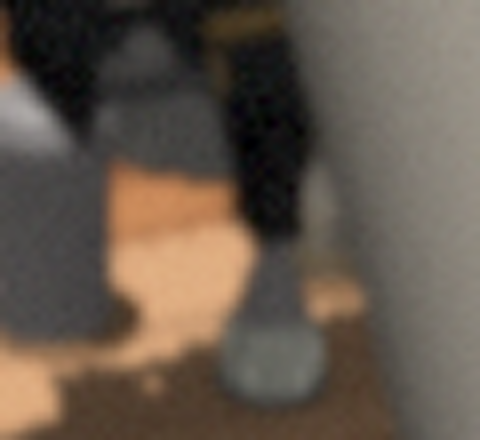

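The fingertips press squarely on the tip at 7 N. Going on to about 12–13 N.

>>> step_arm:
  targets:
    - [0,0,0.05,0,0,0,0]
    - [0,0,0,0,0,0,0]

```text
t: 36.7
tool_pos: [0.5868, -0.1437, 0.0933]
tcp_rot: [0.27, 3.128, -0.001]
ft_force: [-1.6, 0.3, 9.2]
opening: 0.002
gripper_force: 4.4
```

>>> step_arm:
  targets:
    - [0,0,0.05,0,0,0,0]
    - [0,0,0,0,0,0,0]
    - [0,0,0,0,0,0,0]

```text
t: 37.0
tool_pos: [0.5868, -0.1437, 0.0932]
tcp_rot: [0.27, 3.128, -0.001]
ft_force: [-3.4, 1.4, 9.9]
opening: 0.005
gripper_force: 5.4
```

>>> step_arm:
  targets:
    - [0,0,0.06,0,0,0,0]
    - [0,0,0,0,0,0,0]
    - [0,0,0,0,0,0,0]

```text
t: 37.3
tool_pos: [0.5869, -0.1438, 0.0932]
tcp_rot: [0.269, 3.128, -0.001]
ft_force: [-3.6, 1.4, 12.6]
opening: 0.005
gripper_force: 6.5
```

>>> step_arm:
  targets:
    - [0,0,-0.2,0,0,0,0]
    - [0,0,-2,0,0,0,0]
    - [0,0,-4,0,0,0,0]
    - [0,0,-4,0,0,0,0]
    - [3,0,-2,0,0,0,0]
    - [4,0,0,0,0,0,0]
    - [4,0,0,0,0,0,0]
    - [3,0,0,0,0,0,0]
    - [0,0,0,0,0,0,0]
    - [0,0,0,0,0,0,0]

```text
t: 38.3
tool_pos: [0.4483, -0.1195, 0.2128]
tcp_rot: [0.27, 3.129, 0.0]
ft_force: [0.2, 0.1, -0.0]
opening: 0.005
gripper_force: 0.0
```

```bash
python3 -c "
from h import *
print(bot.sense()['t'],bot.sense()['tool_pos'])
c=bot.capture('side');d=bot.capture('scene')
a=cv2.resize(c['img'][80:280,180:340],None,fx=2.5,fy=2.5,interpolation=2);b=cv2.resize(d['img'][130:255,160:260+60],None,fx=2.4,fy=2.4,interpolation=2)
o=np.zeros((500,790,3),np.uint8);o[:500,:400]=a;o[:300,400:784]=b;cv2.imwrite('pics/f.png',o)"
```

```text
38.3 [ 0.44834657 -0.11949544  0.21276114]
```

View pics/f.png

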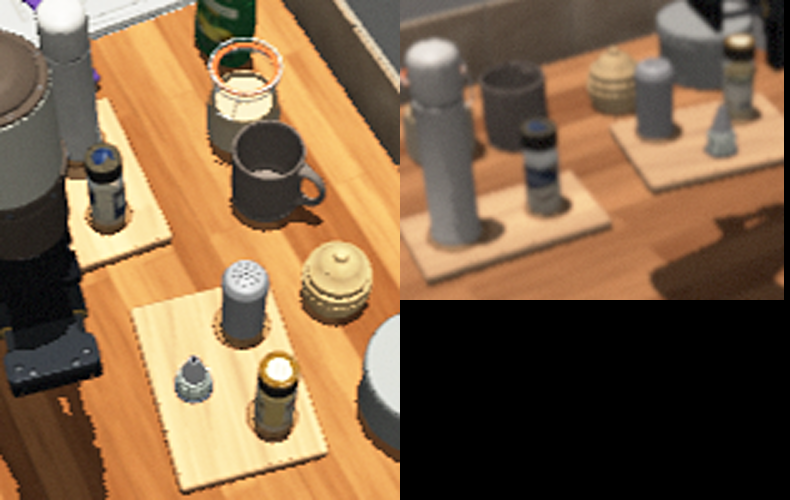

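All five things stand upright in place, the nozzle is on the spigot, and the bystanders are untouched. Handing in.

```bash
python3 -c "
from workcell import bot
print(bot.hand_in())"
```

```text
the job is handed in; nothing more can be done
None
```

Both kits are made up and the job was handed in at about 38 s: all five things stand upright on their boards, the nozzle was pressed onto the spigot with about 12.6 N, and the honey pot, mug and clip jar were left alone.

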